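Seat the marker plugs and tally the set

TASK

Finish the set of three marker pens standing in the jig: with closed fingers press each steel end plug straight down until its head sits fully home on the barrel, first the shortest pen, then the middle one, then the tallest, and after that press the big square key of the tally counter fully down for a moment and let it come back up. Only press: pick nothing up, do not press the counter's small round reset button, and leave the counter and the other loose things standing where they are.

Things in the scene. Friction and masses are not known exactly. Their poses are not given: they have to be found in the camera images.
- jig: Fixed aluminium jig block, 90 (x) x 200 (y) x 50 mm high, on a thin dark base plate 110 x 230 x 6 mm. Origin: centre of its underside; z up. Three marker pens stand upright in a row along its y axis, at y = -70, 0 and +70 mm (which pen stands where changes); pens are held fast. A loose pen cap stands on its top.
- plug_short_top (a point): Centre of the top face of the steel end plug of the shortest pen. The black barrel (21 mm diameter) stands 35 mm out of the jig, so its rim is 85 mm above the table. The plug's head is a disc 20 mm in diameter and 4 mm thick on a 12 mm stem; this point is 99 mm above the table with the plug fully out and 89 mm with it seated on the rim. It moves with the plug.
- plug_short (a joint): How far the plug of the short pen is pressed in, m: 0 = fully out (10 mm gap under its head), 0.010 = head seated on the barrel rim, a hard stop. It starts at 0 to 0.002, slides straight down against about 3 N of friction and stays where it is left.
- plug_middle_top (a point): Centre of the top face of the steel end plug of the middle-height pen. The black barrel (21 mm diameter) stands 55 mm out of the jig, so its rim is 105 mm above the table. The plug's head is a disc 20 mm in diameter and 4 mm thick on a 12 mm stem; this point is 119 mm above the table with the plug fully out and 109 mm with it seated on the rim. It moves with the plug.
- plug_middle (a joint): How far the plug of the middle pen is pressed in, m: 0 = fully out (10 mm gap under its head), 0.010 = head seated on the barrel rim, a hard stop. It starts at 0 to 0.002, slides straight down against about 3 N of friction and stays where it is left.
- plug_tall_top (a point): Centre of the top face of the steel end plug of the tallest pen. The black barrel (21 mm diameter) stands 75 mm out of the jig, so its rim is 125 mm above the table. The plug's head is a disc 20 mm in diameter and 4 mm thick on a 12 mm stem; this point is 139 mm above the table with the plug fully out and 129 mm with it seated on the rim. It moves with the plug.
- plug_tall (a joint): How far the plug of the tall pen is pressed in, m: 0 = fully out (10 mm gap under its head), 0.010 = head seated on the barrel rim, a hard stop. It starts at 0 to 0.002, slides straight down against about 3 N of friction and stays where it is left.
- tally: Loose grey tally counter, 100 (x) x 130 (y) mm, 0.9 kg, standing on the table. Origin: centre of its underside, z up, its front looks along its -x. Case 38 mm high, with a 55 mm high display hood along its far (+x) edge, covering x = 18 to 50 mm.
- tally_key_top (a point): Centre of the top of the tally counter's big square white key, 50 x 50 mm, 56 mm above the table when up; 15 mm to the front (-x) and 25 mm to the +y side of the counter's origin. It moves with the key.
- tally_key (a joint): Travel of the big square key, m: 0 = up, 0.006 = fully down (hard stop). Spring return; about 1.2 N starts it and 5 N holds it fully down. It counts when pressed past 0.004 m for 0.1 s.
- reset_top (a point): Centre of the top of the counter's small round reset button, 14 mm diameter, 46 mm above the table; 15 mm to the front and 45 mm to the -y side of the counter's origin. Not to be pressed.
- reset_button (a joint): Travel of the small round reset button, m: 0 = up, 0.004 = down. Spring return.
- spare_cap: Bystander: loose black pen cap, 21 mm diameter, 28 mm high, standing on the jig's top near its front edge (about x = -32, y = -35 mm in the jig's frame). Origin at its underside.
- spare_barrel: Bystander: loose black pen barrel, 22 mm diameter, 85 mm high, standing on the table between jig and counter. Origin at its underside.
- tape_roll: Bystander: roll of tape, 100 mm diameter, 45 mm high, lying flat. Origin at its underside.
- glue_bottle: Bystander: white bottle, 48 mm diameter, 130 mm high, behind the jig. Origin at its underside.
- screwdriver: Bystander: screwdriver 170 mm long, lying on the table between robot and jig.
- parts_carton: Bystander: small open carton of parts, 120 x 110 x 60 mm, to the right of the jig. Origin at its underside.
Not all that is in view belongs to the job. Leave any yellow look-alike of the tally alone.

How it is judged (in metres and radians):
On the way, in this order (a step that is already met when the one before it is completed fails the run):
1. the plug of the shortest pen is pressed home (value of joint plug_short above 0.0085 m), for 0.1 s.
2. the plug of the middle pen is pressed home (value of joint plug_middle above 0.0085 m), for 0.1 s.
3. the plug of the tallest pen is pressed home (value of joint plug_tall above 0.0085 m), for 0.1 s.
4. the tally counter's big square key is pressed down (value of joint tally_key above 0.004 m), for 0.1 s.
At the end, for the whole second after the job is handed in: All three plugs home (pressed more than 8.5 of 10 mm), the tally key back up (less than 1.5 mm down), the counter and every other loose thing at rest, upright and within 20 mm of where it started (value of joint each of plug_short, plug_middle, plug_tall above 0.0085 m and value of joint tally_key below 0.0015 m and distance of each of tally, spare_cap, spare_barrel, tape_roll, glue_bottle, screwdriver, parts_carton from where it was at the start of the episode below 0.02 m and linear speed of tally below 0.01 m/s and angle between each of spare_cap, spare_barrel, tape_roll, glue_bottle, parts_carton's own z axis and vertical below 0.3 rad); the robot touches nothing.
It fails at once if a plug is pressed in before the plugs of all shorter pens are home ((value of joint plug_middle above 0.005 m and value of joint plug_short below 0.0085 m) or (value of joint plug_tall above 0.005 m and value of joint any of plug_short, plug_middle below 0.0085 m)).
It fails at once if the tally key is pressed before all three plugs are home (value of joint tally_key above 0.003 m and value of joint any of plug_short, plug_middle, plug_tall below 0.0085 m).
It fails at once if the small reset button is pressed (value of joint reset_button above 0.002 m).
It fails at once if the tally counter is shifted more than 20 mm or lifted more than 8 mm or tipped (distance of tally from where it was at the start of the episode above 0.02 m or height (world z) of tally above 0.008 m or angle between tally's own z axis and vertical above 0.15 rad).
It fails at once if another loose thing is moved more than 20 mm or knocked over (distance of any of spare_cap, spare_barrel, tape_roll, glue_bottle, screwdriver, parts_carton from where it was at the start of the episode above 0.02 m or angle between any of spare_cap, spare_barrel, tape_roll, glue_bottle, parts_carton's own z axis and vertical above 0.3 rad).
It also fails if it takes over 54 s, if anything falls off the work surface, if the arm or the gripper's body presses on something with over 40 N, if the wrist force passes 120 N, or if a joint passes its speed limit or range.

ROBOT

A 6-joint arm with a two-finger parallel gripper is mounted at the origin on the work surface. World frame = base frame: x ahead of the robot, y to its left, z up, the work surface at z = 0. Lengths are in m, angles in degrees, forces in N, time in s.
With the tool pointing down it reaches from about 0.25 to 0.725 m from the base axis. Payload 9.7 kg.
Tool frame: the origin (TCP) lies midway between the tips of the shut fingers; the grasp point (between the pads) lies 19 mm behind it; z points along the fingers, y is the line along which they close (so a half turn about z gives the same grasp; the last joint's range is limited). The gripper opens to 85 mm and grips with 20 to 120 N. Pads are 22 mm wide; open, the fingers measure 114 mm over their backs; the gripper's body (76 mm by 85 mm) begins 54 mm behind the grasp point. The pads swing forward as they close: fully open they stand 13 mm farther back than shut.
Start: joints at [74.656, 4.979, 10.078, 95.1, 0, 90], TCP at [0.146, 0.53, 0.231] pointing down, gripper open.
Joint ranges: [-179.16, 179.16], [-48.56, 103.87], [-65.8, 70.77], [-126.05, 130.52], [-82.76, 87.17], [-180, 180]. Speed limits (degrees/s): [127.2, 127.2, 147.25, 180, 180, 180].

INTERFACE

Orientations are given as [roll, pitch, yaw] about the fixed x, y, z axes, in that order (R = Rz(yaw) Ry(pitch) Rx(roll)).
In Python, from workcell import bot gives the robot as it stands.
- The arm moves only by the shell command python3 -m crank 'ROWS' [FORCE]. ROWS is JSON, a list of rows, each an object with "gripper": the finger opening in mm, from 0 to 85.4; "travel": the shift along the tool's x, y, z in mm, a list of three; "twist": the turn, a rotation vector about the tool's x, y, z in rad, a list of three. In form: [{"gripper": gripper, "travel": [tx, ty, tz], "twist": [rx, ry, rz]}, ...]. A call has 1 to 12 rows; each row shifts and turns the commanded pose from where the row before left it, along the tool's axes as they then stand; what a row does not reach is not made up. A row lasts 1/8 s, in which the tool goes at most 62.5 mm and 10.7 degrees, less where a joint would pass 70% of its speed; a pose out of reach is approached as far as the arm can. A call is refused whole if a number of a shift passes 62.5 or a number of a turn 0.188, either way. A call with a gripper value outside its range is refused whole. The fingers move at their own pace and stop on an object; FORCE is the grip in N (left out, the last holds). Time passes only in rows, so rows that do not move let the fingers close. It gives the time, the measured TCP pose, the force, the opening and the grip force at its end, in the units of the state.
- bot.get_obs(): the state, without advancing time (a new reading comes with each control period).
- bot.camera(name): name is "scene" or "top"; returns the picture (384x512x3 uint8, red, green, blue); there is no depth.
- bot.calibration(name): a dict with "vfov" (degrees; the focal length in pixels is half the picture's height over the tangent of half this angle, whatever the lens; pixels are square), "cx", "cy" (the principal point, pixels), "camera_from_world" (4x4, takes a point from world to camera coordinates). Camera axes: x right, y down, z forward; pixel columns grow to the right and rows downward; lengths in m; the calibration is good to about 2 mm. A picture is of the moment at which its call begins. calibration takes no time and is no camera call.
- bot.job_done(): hands the job in; it is judged then, once.
The state is a dict: "time": time; "q": joint angles; "qd": joint speeds; "joint_efforts": joint torques, N m; "ee_pos": TCP position; "tcp_rot": TCP orientation; "wrist_force": force on the tool from outside, world axes, zero at the start; "torque": the same for the moment, N m; "opening": finger opening in m; "grasp_force": force on a finger pad.
Only numpy, scipy, OpenCV 4.12 (cv2) and the standard library are available. Lean on these libraries where they do the work, as an engineer would, in place of code of your own. Each camera call takes 0.05 s, during which the arm holds its last target. There are 200 camera calls.

## Working session

There is one attempt and no reset: what is moved stays moved. The work goes in short steps, Python scripts to look and compute and a shell command to move; the robot and the scene stay as the last step left them, time stands still between calls to the robot, and variables do not carry over. Pictures are saved under pics/ and viewed, at most 10 in all, crops included, and the job is handed in when it is done.

```bash
mkdir -p pics
python3 - <<'E'
from workcell import bot
import cv2
for n in("scene","top"):
    cv2.imwrite(f"pics/{n}0.png",bot.camera(n)[:,:,::-1]); c=bot.calibration(n);print(c)
print(bot.get_obs())
E
```

```text
{'vfov': 48.09513466953429, 'cx': 254.90785539987098, 'cy': 191.6201423238047, 'camera_from_world': array([[ 0.18862063,  0.98200946, -0.00892635, -0.05956515],
       [ 0.78450238, -0.15613949, -0.60014704, -0.35336692],
       [-0.59074383,  0.10619737, -0.79983989,  1.49471921],
       [ 0.        ,  0.        ,  0.        ,  1.        ]])}
{'vfov': 44.59435779185196, 'cx': 250.22275529354374, 'cy': 188.41234191285915, 'camera_from_world': array([[-0.01255642, -0.99989969, -0.00655332, -0.05575803],
       [-0.99074173,  0.01332689, -0.1351045 ,  0.51110431],
       [ 0.13517828,  0.00479622, -0.99080968,  1.29172954],
       [ 0.        ,  0.        ,  0.        ,  1.        ]])}
{'time': 0.1, 'q': array([ 7.46551958e+01,  5.00834674e+00,  1.00391497e+01,  9.51024841e+01,
       -5.11665453e-04,  9.00008107e+01]), 'qd': array([ 0.08674675,  0.00931901,  0.07413139,  0.05598045, -0.01294545,
       -0.18490361]), 'joint_efforts': array([-3.54131371e-04, -5.21564090e+01,  4.65650618e+01,  1.60261901e-02,
       -1.10185376e-04, -3.65257051e-06]), 'ee_pos': array([0.14548757, 0.5301741 , 0.23065157]), 'tcp_rot': array([-1.79928319e+02,  5.12679300e-04,  1.64654386e+02]), 'wrist_force': array([ 0.19137682, -0.46903516,  0.55220426]), 'torque': array([0.0152083 , 0.02201364, 0.05684227]), 'grasp_force': 0.0, 'opening': 0.08533064844681715}
```

View pics/scene0.png

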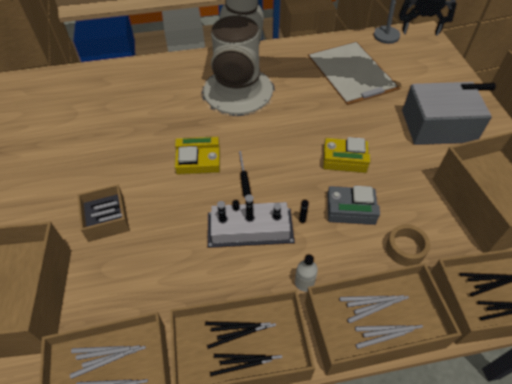

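View pics/top0.png

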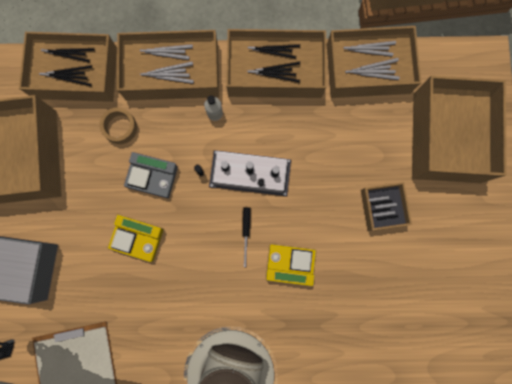

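The scene view shows the jig at about (250,222) with three pens, the grey tally at (352,204), spare barrel at (304,210) and bottle at (306,272). The top view shows the jig at (250,172), grey tally at (151,175) with its white key at (139,177), and two yellow look-alikes to leave alone. I'll zoom in next.

Run:
```python
import cv2,numpy as np
a=cv2.imread("pics/scene0.png")[180:255,200:390];b=cv2.imread("pics/top0.png")[140:205,115:305]
f=lambda i:cv2.resize(i,None,fx=4,fy=4,interpolation=cv2.INTER_CUBIC)
cv2.imwrite("pics/crop0.png",np.vstack([f(a),f(b)]))
```

```text
(no output)
```

View pics/crop0.png

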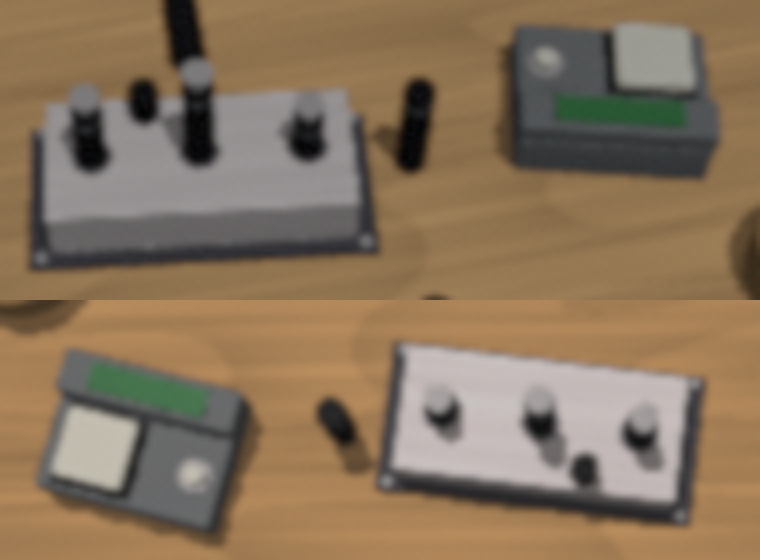

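```bash
cat > h.py <<'E'
from workcell import bot
import cv2,numpy as np
def K(n):
    c=bot.calibration(n);f=192/np.tan(np.radians(c["vfov"]/2))
    return np.array([[f,0,c["cx"]],[0,f,c["cy"]],[0,0,1]]),np.array(c["camera_from_world"])
def ray(n,p,z):
    k,T=K(n);p=np.atleast_2d(np.float64(p));d=np.c_[p,np.ones(len(p))]@np.linalg.inv(k).T@T[:3,:3];o=-T[:3,:3].T@T[:3,3]
    return o+d*((z-o[2])/d[:,2])[:,None]
def tri(ps,pt):
    P=[k@T[:3] for k,T in map(K,("scene","top"))]
    X=cv2.triangulatePoints(P[0],P[1],np.float64(ps).T,np.float64(pt).T);return (X[:3]/X[3]).T
def rect(n,mask,z):
    c=max(cv2.findContours(mask,cv2.RETR_EXTERNAL,cv2.CHAIN_APPROX_NONE)[0],key=cv2.contourArea)
    return cv2.minAreaRect((ray(n,c[:,0],z)[:,:2]*1000).astype(np.float32))
E
python3 - <<'E'
from h import *
u=lambda p,o:(np.float64(p)-1.5)/4+o
S=u([(308,105),(87,98),(197,72),(653,57),(547,61)],(200,180))
Tp=u([(441,97),(645,119),(540,99),(95,148),(194,174)],(115,140))
X=tri(S,Tp);print("short,mid,tall,key,reset\n",X.round(4))
for n,p in(("scene",S),("top",Tp)):
    print(n,[ray(n,q,z)[0,:2].round(4).tolist() for q,z in zip(p,(.099,.119,.139,.056,.046))])
def box(m,x,y,w,h):
    o=np.zeros_like(m);o[y:y+h,x:x+w]=m[y:y+h,x:x+w];return o
for n,bj,bk in(("top",(205,145,95,55),(122,160,32,32)),("scene",(205,195,95,55),(350,182,28,22))):
    i=cv2.cvtColor(cv2.imread(f"pics/{n}0.png"),cv2.COLOR_BGR2HSV)
    m=((i[...,2]>(150 if n=="top" else 125))&(i[...,1]<40)).astype(np.uint8)*255
    print(n,"jigtop",rect(n,box(m,*bj),.05)); print("key",rect(n,box(m,*bk),.056))
    g=((i[...,1]<75)&(i[...,2]<125)).astype(np.uint8)*255
E
```

```text
short,mid,tall,key,reset
 [[ 0.5705  0.0064  0.0954]
 [ 0.5503 -0.1305  0.1127]
 [ 0.5605 -0.0615  0.1354]
 [ 0.5461  0.2522  0.0493]
 [ 0.5283  0.1846  0.0389]]
scene [[0.5731, 0.0069], [0.555, -0.1288], [0.5632, -0.0612], [0.5506, 0.2495], [0.5332, 0.1828]]
top [[0.5697, 0.0052], [0.5491, -0.1318], [0.5598, -0.0621], [0.5449, 0.2503], [0.5271, 0.1826]]
top jigtop ((560.5118408203125, -60.732330322265625), (200.8093719482422, 89.2762680053711), 82.3642578125)
key ((545.44384765625, 251.2554168701172), (48.63353729248047, 47.865413665771484), 74.6108169555664)
scene jigtop ((562.927734375, -62.461082458496094), (202.5365447998047, 92.13337707519531), 82.4237060546875)
key ((549.5482177734375, 251.4182586669922), (49.818748474121094, 49.16752243041992), 71.270263671875)
```

Triangulation gives short (0.571,0.007), tall (0.561,-0.0615), middle (0.551,-0.131), and key (0.547,0.251). The jig outline agrees with this, with a yaw of about -7.6°. I'm moving over the short pen with the fingers closing on the way.

```bash
python3 -m crank '[{"gripper":0,"travel":[-45.7,-32.6,0],"twist":[0,0,0]},{"gripper":0,"travel":[-45.7,-32.6,0],"twist":[0,0,0]},{"gripper":0,"travel":[-45.7,-32.6,0],"twist":[0,0,0]},{"gripper":0,"travel":[-45.7,-32.6,0],"twist":[0,0,0]},{"gripper":0,"travel":[-45.7,-32.6,0],"twist":[0,0,0]},{"gripper":0,"travel":[-45.7,-32.6,0],"twist":[0,0,0]},{"gripper":0,"travel":[-45.7,-32.6,0],"twist":[0,0,0]},{"gripper":0,"travel":[-45.7,-32.6,0],"twist":[0,0,0]},{"gripper":0,"travel":[-45.7,-32.6,0],"twist":[0,0,0]},{"gripper":0,"travel":[-45.7,-32.6,0],"twist":[0,0,0]},{"gripper":0,"travel":[-45.7,-32.6,0],"twist":[0,0,0]},{"gripper":0,"travel":[-45.7,-32.6,0],"twist":[0,0,0]}]' 40
cat > go.py <<'E'
import sys
from h import *
from scipy.spatial.transform import Rotation as R
o=bot.get_obs();r=R.from_euler("xyz",o["tcp_rot"],degrees=True)
print(round(o["time"],2),o["ee_pos"].round(4),o["tcp_rot"].round(2),o["q"].round(1),o["wrist_force"].round(1),o["opening"])
for n,t in dict(short=(.571,.007,.099),mid=(.551,-.131,.119),tall=(.561,-.0615,.139),key=(.547,.251,.056)).items():
    print(n,(1000*r.inv().apply(np.array(t)-o["ee_pos"])).round(1))
E
python3 go.py
```

```text
time: 1.6
ee_pos: [0.5717, 0.0063, 0.2309]
tcp_rot: [180.0, -0.0, 164.6]
wrist_force: [1.2, 1.3, -0.3]
opening: 0.0001
grasp_force: 0.0
1.6 [0.5717 0.0063 0.2309] [ 1.8000e+02 -2.0000e-02  1.6465e+02] [ 0.6  8.  13.4 95.4  0.  16. ] [ 1.2  1.3 -0.3] 8.900630832546239e-05
short [  0.8   0.4 131.9]
mid [ -16.4 -137.9  111.9]
tall [ -7.7 -68.3  91.9]
key [ 88.6 229.4 175. ]
```

```bash
python3 -m crank '[{"gripper":0,"travel":[0.8,0.4,40],"twist":[0,0,0]},{"gripper":0,"travel":[0,0,40],"twist":[0,0,0]},{"gripper":0,"travel":[0,0,37],"twist":[0,0,0]},{"gripper":0,"travel":[0,0,7],"twist":[0,0,0]},{"gripper":0,"travel":[0,0,0],"twist":[0,0,0]}]'
python3 - <<'E'
from h import *
f=lambda i:cv2.resize(i,None,fx=5,fy=5,interpolation=cv2.INTER_CUBIC)
a=bot.camera("scene")[165:240,210:310,::-1];b=bot.camera("top")[140:200,200:300,::-1]
cv2.imwrite("pics/c1.png",cv2.resize(np.vstack([f(a),f(b)]),None,fx=.85,fy=.85))
E
python3 go.py
```

```text
time: 2.22
ee_pos: [0.5703, 0.0087, 0.1079]
tcp_rot: [180.0, -0.0, 164.7]
wrist_force: [-0.3, 0.5, -0.4]
opening: 0.0002
grasp_force: 0.0
2.33 [0.571  0.0087 0.1091] [1.7996e+02 1.3000e-01 1.6466e+02] [ 0.9  7.  -1.2 81.6 -0.  16.2] [-0.2 -0.5 -0.8] -0.00011663326991020113
short [-0.4 -1.6 10.1]
mid [ -17.7 -140.    -9.9]
tall [ -9.  -70.3 -29.9]
key [ 87.4 227.3  53.1]
```

View pics/c1.png

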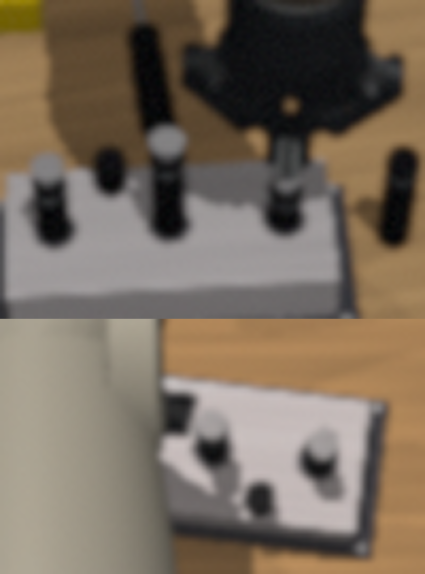

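The closed fingers at (288,160) in the upper half stand right over the short plug, and the order left to right is middle, tall, short. I'm pressing now.

```bash
python3 -m crank '[{"gripper":0,"travel":[0,-1,8],"twist":[0,0,0]},{"gripper":0,"travel":[0,0,3],"twist":[0,0,0]},{"gripper":0,"travel":[0,0,3],"twist":[0,0,0]},{"gripper":0,"travel":[0,0,3],"twist":[0,0,0]},{"gripper":0,"travel":[0,0,2],"twist":[0,0,0]},{"gripper":0,"travel":[0,0,0],"twist":[0,0,0]}]'; python3 go.py
```

```text
time: 3.08
ee_pos: [0.5703, 0.0076, 0.089]
tcp_rot: [180.0, 0.1, 164.7]
wrist_force: [1.2, -0.2, 7.8]
opening: -0.0
grasp_force: 3.5
3.08 [0.5703 0.0076 0.089 ] [1.7998e+02 7.0000e-02 1.6466e+02] [ 0.8  7.3 -3.2 79.5 -0.  16.1] [ 1.2 -0.2  7.8] -1.6654948319956262e-06
short [ -0.9  -0.4 -10. ]
mid [ -18.1 -138.8  -30. ]
tall [ -9.4 -69.1 -50. ]
key [ 86.9 228.5  33. ]
```

```bash
for i in 1 2; do python3 -m crank '[{"gripper":0,"travel":[0,0,1],"twist":[0,0,0]},{"gripper":0,"travel":[0,0,0],"twist":[0,0,0]}]' | grep -E "ee_pos|wrist"; done
```

```text
ee_pos: [0.5703, 0.0076, 0.089]
wrist_force: [-0.8, -0.4, 13.9]
ee_pos: [0.5703, 0.0076, 0.0889]
wrist_force: [-4.2, -1.2, 20.5]
```

The force rises with no further travel at z=0.089, so the short plug is on its hard stop. Next is the middle pen, passing above the tall one.

```bash
python3 -m crank '[{"gripper":0,"travel":[0,0,-40],"twist":[0,0,0]},{"gripper":0,"travel":[0,0,-45],"twist":[0,0,0]},{"gripper":0,"travel":[-6,-46,0],"twist":[0,0,0]},{"gripper":0,"travel":[-6,-46,0],"twist":[0,0,0]},{"gripper":0,"travel":[-6,-46.5,0],"twist":[0,0,0]},{"gripper":0,"travel":[0,0,0],"twist":[0,0,0]}]'; python3 go.py
```

```text
time: 4.32
ee_pos: [0.5496, -0.133, 0.1705]
tcp_rot: [-180.0, -0.1, 164.5]
wrist_force: [-0.7, -0.1, -0.6]
opening: 0.0
grasp_force: 0.0
4.33 [ 0.5496 -0.133   0.1705] [-1.7998e+02 -1.0000e-01  1.6445e+02] [-13.6   6.4   4.9  88.6  -0.    1.9] [-0.7 -0.1 -0.6] 3.089305857600046e-05
short [ 16.8 140.7  71.5]
mid [-0.9  2.4 51.5]
tall [ 8.1 72.  31.5]
key [105.2 369.3 114.6]
```

```bash
python3 -m crank '[{"gripper":0,"travel":[-0.5,1.5,40],"twist":[0,0,0]},{"gripper":0,"travel":[0,0,7],"twist":[0,0,0]},{"gripper":0,"travel":[0,0,0],"twist":[0,0,0]}]'
python3 - <<'E'
from h import *
f=lambda i:cv2.resize(i,None,fx=5,fy=5,interpolation=cv2.INTER_CUBIC)
cv2.imwrite("pics/c2.png",f(bot.camera("scene")[165:240,200:310,::-1]))
E
python3 go.py|head -3
```

```text
time: 4.7
ee_pos: [0.5512, -0.1286, 0.1243]
tcp_rot: [180.0, -0.1, 164.7]
wrist_force: [0.5, 0.4, 0.6]
opening: 0.0002
grasp_force: 0.0
4.75 [ 0.5517 -0.1288  0.1251] [1.7999e+02 2.0000e-02 1.6470e+02] [-13.1   6.4  -0.1  83.5   0.    2.2] [-0.6  0.4  1.2] 0.0001834715368904864
short [ 17.3 136.1  26.1]
mid [ 0.1 -2.3  6.1]
```

View pics/c2.png

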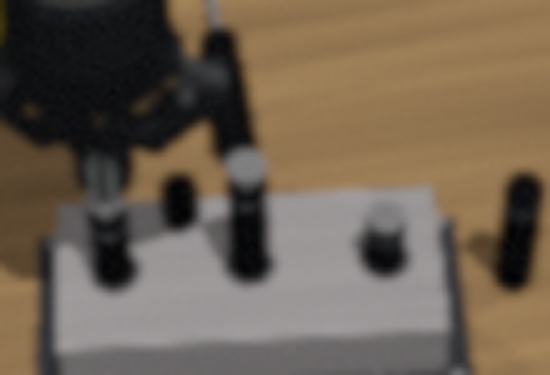

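The short plug at (383,225) now sits on its rim, and the fingers at (103,180) stand over the middle plug. I'm pressing it.

```bash
python3 -m crank '[{"gripper":0,"travel":[0,-1.5,4],"twist":[0,0,0]},{"gripper":0,"travel":[0,0,3],"twist":[0,0,0]},{"gripper":0,"travel":[0,0,3],"twist":[0,0,0]},{"gripper":0,"travel":[0,0,3],"twist":[0,0,0]},{"gripper":0,"travel":[0,0,3],"twist":[0,0,0]},{"gripper":0,"travel":[0,0,2],"twist":[0,0,0]},{"gripper":0,"travel":[0,0,0],"twist":[0,0,0]}]'| grep -E "ee_pos|wrist"; python3 -m crank '[{"gripper":0,"travel":[0,0,1],"twist":[0,0,0]},{"gripper":0,"travel":[0,0,0],"twist":[0,0,0]}]' | grep -E "ee_pos|wrist"
```

```text
ee_pos: [0.5515, -0.1309, 0.1089]
wrist_force: [-3.9, 1.3, 19.6]
ee_pos: [0.5516, -0.1309, 0.1088]
wrist_force: [-8.2, 1.4, 26.2]
```

```bash
python3 -m crank '[{"gripper":0,"travel":[0,0,-50],"twist":[0,0,0]},{"gripper":0,"travel":[0,0,-10],"twist":[0,0,0]},{"gripper":0,"travel":[4.5,35,0],"twist":[0,0,0]},{"gripper":0,"travel":[4.5,34.5,0],"twist":[0,0,0]},{"gripper":0,"travel":[0,0,17],"twist":[0,0,0]},{"gripper":0,"travel":[0,0,0],"twist":[0,0,0]},{"gripper":0,"travel":[0,0,0],"twist":[0,0,0]}]' >/dev/null; python3 go.py
python3 - <<'E'
from h import *
f=lambda i:cv2.resize(i,None,fx=5,fy=5,interpolation=cv2.INTER_CUBIC)
cv2.imwrite("pics/c3.png",f(bot.camera("scene")[165:240,200:310,::-1]))
E
```

```text
6.75 [ 0.5605 -0.0622  0.1479] [-1.7998e+02 -5.0000e-02  1.6460e+02] [-6.3  6.   2.  86.  -0.   9.1] [0.3 0.4 0.4] 4.18624402932947e-05
short [ 8.2 69.5 48.9]
mid [ -9.1 -68.9  28.9]
tall [-0.3  0.8  8.9]
key [ 96.1 298.4  91.9]
```

View pics/c3.png

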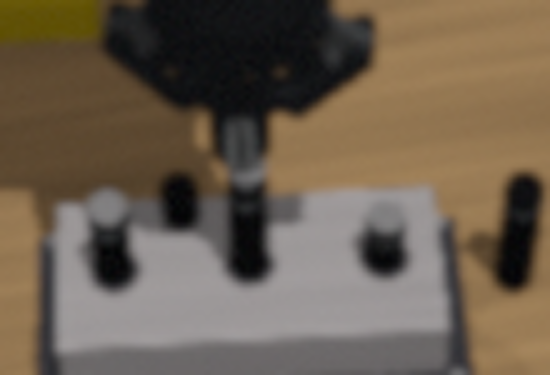

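Both the middle plug (108,205) and the short plug (383,225) look seated, and the fingers at (242,145) are over the tall plug. I'm pressing it.

```bash
python3 -m crank '[{"gripper":0,"travel":[0,0.5,7],"twist":[0,0,0]},{"gripper":0,"travel":[0,0,3],"twist":[0,0,0]},{"gripper":0,"travel":[0,0,3],"twist":[0,0,0]},{"gripper":0,"travel":[0,0,3],"twist":[0,0,0]},{"gripper":0,"travel":[0,0,3],"twist":[0,0,0]},{"gripper":0,"travel":[0,0,2],"twist":[0,0,0]},{"gripper":0,"travel":[0,0,0],"twist":[0,0,0]}]'| grep -E "ee_pos|wrist"; python3 -m crank '[{"gripper":0,"travel":[0,0,1],"twist":[0,0,0]},{"gripper":0,"travel":[0,0,0],"twist":[0,0,0]}]' | grep -E "ee_pos|wrist"
```

```text
ee_pos: [0.561, -0.0611, 0.129]
wrist_force: [-6.9, -2.6, 14.0]
ee_pos: [0.5611, -0.0611, 0.1289]
wrist_force: [-8.3, -2.1, 19.8]
```

The tall plug is home at z=0.129. Next is the tally key.

```bash
python3 -m crank '[{"gripper":0,"travel":[0,0,-50],"twist":[0,0,0]},{"gripper":0,"travel":[16,49.5,-5],"twist":[0,0,0]},{"gripper":0,"travel":[16,49.5,0],"twist":[0,0,0]},{"gripper":0,"travel":[16,49.5,0],"twist":[0,0,0]},{"gripper":0,"travel":[16,49.5,0],"twist":[0,0,0]},{"gripper":0,"travel":[16,49.5,0],"twist":[0,0,0]},{"gripper":0,"travel":[16,49.5,0],"twist":[0,0,0]},{"gripper":0,"travel":[0,0,50],"twist":[0,0,0]},{"gripper":0,"travel":[0,0,50],"twist":[0,0,0]},{"gripper":0,"travel":[0,0,0],"twist":[0,0,0]}]' >/dev/null; python3 go.py
python3 - <<'E'
from h import *
f=lambda i:cv2.resize(i,None,fx=4,fy=4,interpolation=cv2.INTER_CUBIC)
cv2.imwrite("pics/c4.png",f(bot.camera("scene")[155:240,200:390,::-1]))
E
```

```text
9.18 [0.5444 0.2502 0.077 ] [-179.74   -0.35  164.69] [24.7 11.9  0.7 79.3  0.  40. ] [-0.6 -0.1  0.1] -0.0004190022336377516
short [ -89.7 -227.7  -21.5]
mid [-106.7 -366.2  -40.9]
tall [ -97.9 -296.6  -61.2]
key [-2.4  1.5 21. ]
```

View pics/c4.png

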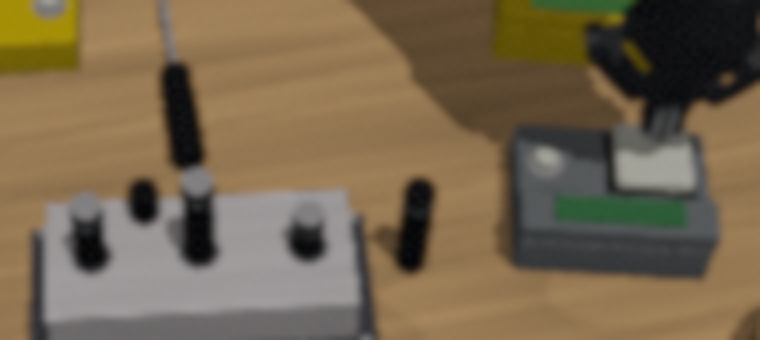

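All three plugs are seated, and the fingers at (660,125) are above the white key (653,158). I'm pressing the key.

```bash
python3 -m crank '[{"gripper":0,"travel":[0,0,17],"twist":[0,0,0]},{"gripper":0,"travel":[0,0,4],"twist":[0,0,0]},{"gripper":0,"travel":[0,0,3],"twist":[0,0,0]},{"gripper":0,"travel":[0,0,3],"twist":[0,0,0]},{"gripper":0,"travel":[0,0,1],"twist":[0,0,0]},{"gripper":0,"travel":[0,0,0],"twist":[0,0,0]},{"gripper":0,"travel":[0,0,0],"twist":[0,0,0]}]'| grep -E "ee_pos|wrist"; python3 -m crank '[{"gripper":0,"travel":[0,0,0.5],"twist":[0,0,0]},{"gripper":0,"travel":[0,0,0],"twist":[0,0,0]}]' | grep -E "ee_pos|wrist"
```

```text
ee_pos: [0.5473, 0.251, 0.0537]
wrist_force: [1.7, 1.1, 2.2]
ee_pos: [0.5473, 0.251, 0.053]
wrist_force: [2.1, -0.2, 3.0]
```

```bash
for i in 1 2; do python3 -m crank '[{"gripper":0,"travel":[0,0,2],"twist":[0,0,0]},{"gripper":0,"travel":[0,0,0],"twist":[0,0,0]},{"gripper":0,"travel":[0,0,0],"twist":[0,0,0]}]' | grep -E "ee_pos|wrist"; done
```

```text
ee_pos: [0.5472, 0.251, 0.051]
wrist_force: [3.3, -0.5, 4.4]
ee_pos: [0.5473, 0.251, 0.05]
wrist_force: [0.6, -1.9, 11.8]
```

The key is on its hard stop (z=0.050, 11.8 N). I'm releasing it and checking.

```bash
python3 -m crank '[{"gripper":0,"travel":[0,0,-10],"twist":[0,0,0]},{"gripper":0,"travel":[0,0,-50],"twist":[0,0,0]},{"gripper":0,"travel":[0,0,-60],"twist":[0,0,0]},{"gripper":0,"travel":[50,0,-20],"twist":[0,0,0]},{"gripper":0,"travel":[55,0,0],"twist":[0,0,0]},{"gripper":0,"travel":[0,0,0],"twist":[0,0,0]},{"gripper":0,"travel":[0,0,0],"twist":[0,0,0]},{"gripper":0,"travel":[0,0,0],"twist":[0,0,0]}]'
python3 - <<'E'
from h import *
f=lambda i:cv2.resize(i,None,fx=4,fy=4,interpolation=cv2.INTER_CUBIC)
cv2.imwrite("pics/c5.png",f(bot.camera("scene")[155:290,200:390,::-1]))
E
```

```text
time: 12.1
ee_pos: [0.4462, 0.2784, 0.1882]
tcp_rot: [-180.0, -0.0, 164.6]
wrist_force: [-0.3, 0.0, -0.3]
opening: -0.0001
grasp_force: 0.0
```

View pics/c5.png

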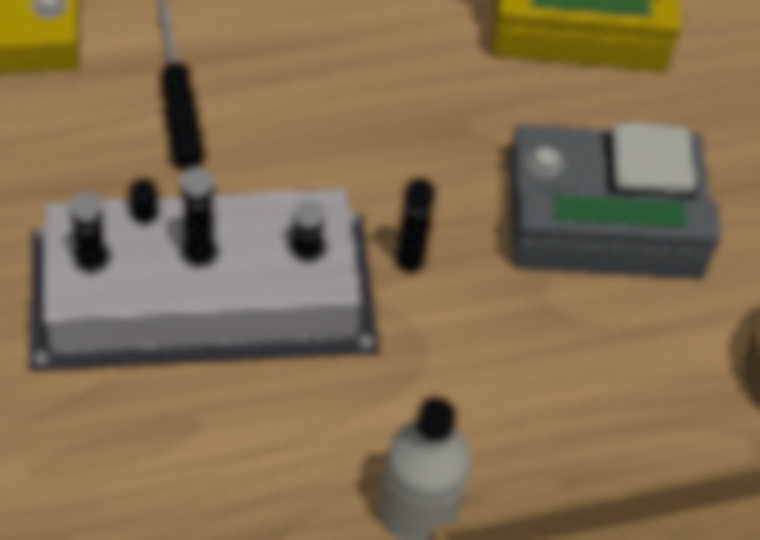

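The plugs are seated, the key (653,158) is back up, and the counter, cap (144,200), barrel (415,225) and bottle have not moved.

```bash
python3 -c "
from workcell import bot
print(bot.job_done())"
```

```text
the job is handed in; nothing more can be done
None
```

I pressed the three plugs home in order (short, middle, tall), then pressed the tally key to its stop and let it come back up; nothing else in the last picture had moved, and the job is handed in (no verdict was returned).

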